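# Clear the desk pile into its trays

## Task

Take the pile on the desk apart from the top down, one thing at a time, and set each thing flat in the white tray made for it, wholly inside the rim: eraser in the small tray, then tape roll in the round one, tin in the medium one and compass case in the long one. Set things down, do not drop them, and do not shift the binder clip or the pencil sharpener that lie between the trays.

Things in the scene. Friction and masses are not known exactly. Their poses are not given: they have to be found in the camera images.
- eraser_mid (a point): Top of the pile: white eraser in a grey sleeve, a block 44 x 22 x 22 mm (x long, y, z up). This point is its centre, 11 mm above its underside. About 30 g. It stands on the tape roll, which reaches out under it at its long sides.
- tape_mid (a point): Second from the top: roll of tan paper tape lying flat, a ring 48 mm in outer diameter, hole 24 mm, 24 mm high. This point is its centre on the axis, 12 mm above its underside; z is the axis (up), x and y have no meaning. About 50 g. It stands on the tin.
- tin_mid (a point): Third: closed flat metal tin, a block 84 x 54 x 26 mm (x long, y, z up). This point is its centre, 13 mm above its underside. About 120 g. It stands on the compass case.
- case_mid (a point): Bottom of the pile, on the desk: blue hard-plastic compass case, a block 150 x 56 x 28 mm (x long, y, z up). This point is its centre, 14 mm above its underside. About 130 g.
- tray_small: Smallest rectangular tray, inside 66 x 44 mm (x long), for the eraser. A fixed tray of white plastic that cannot slide; origin at the centre of its underside, on the desk, z up. Its floor is 3 mm above the desk, its rim 3 mm thick and 7 mm above the desk.
- tray_round: Round tray, inside diameter 70 mm, for the tape roll. A fixed tray of white plastic that cannot slide; origin at the centre of its underside, on the desk, z up. Its floor is 3 mm above the desk, its rim 3 mm thick and 7 mm above the desk.
- tray_oblong: Medium rectangular tray, inside 106 x 76 mm (x long), for the tin. A fixed tray of white plastic that cannot slide; origin at the centre of its underside, on the desk, z up. Its floor is 3 mm above the desk, its rim 3 mm thick and 7 mm above the desk.
- tray_long: Longest rectangular tray, inside 174 x 80 mm (x long), for the compass case. A fixed tray of white plastic that cannot slide; origin at the centre of its underside, on the desk, z up. Its floor is 3 mm above the desk, its rim 3 mm thick and 7 mm above the desk.
- clip: Chrome binder clip standing on its spine, wire handles up, 41 x 25 x 41 mm, loose; origin at the centre of its underside. To be left alone.
- sharpener: Brass pencil sharpener, block 26 x 16 x 13 mm, loose; origin at the centre of its underside. To be left alone.

How it is judged:
On the way, in this order (a step that is already met when the one before it is completed fails the run):
1. the eraser lies flat in the small tray, let go (horizontal distance between eraser_mid and tray_small below 0.018 m and z of eraser_mid in the frame of tray_small between 0.011 and 0.016 m and angle between eraser_mid's own z axis and vertical below 0.08 rad and contact force between the fingers and eraser below 0.1 N), for 0.2 s.
2. the tape roll lies flat in the round tray, let go (horizontal distance between tape_mid and tray_round below 0.018 m and z of tape_mid in the frame of tray_round between 0.012 and 0.017 m and angle between tape_mid's own z axis and vertical below 0.08 rad and contact force between the fingers and tape below 0.1 N), for 0.2 s.
3. the tin lies flat in the medium tray, let go (horizontal distance between tin_mid and tray_oblong below 0.018 m and z of tin_mid in the frame of tray_oblong between 0.013 and 0.018 m and angle between tin_mid's own z axis and vertical below 0.08 rad and contact force between the fingers and tin below 0.1 N), for 0.2 s.
4. the compass case lies flat in the long tray, let go (horizontal distance between case_mid and tray_long below 0.018 m and z of case_mid in the frame of tray_long between 0.014 and 0.019 m and angle between case_mid's own z axis and vertical below 0.08 rad and contact force between the fingers and case below 0.1 N), for 0.2 s.
At the end, for the whole second after the job is handed in: Eraser, tape roll, tin and compass case each lie at rest in their own tray (small, round, medium, long), underside on the tray's floor within 2 mm and level within 0.08 rad, centre within 18 mm of the tray's centre (that is, inside the rim) (horizontal distance between eraser_mid and tray_small below 0.018 m and z of eraser_mid in the frame of tray_small between 0.011 and 0.016 m and angle between each of eraser_mid, tape_mid, tin_mid, case_mid's own z axis and vertical below 0.08 rad and linear speed of each of eraser, tape, tin, case below 0.02 m/s and horizontal distance between tape_mid and tray_round below 0.018 m and z of tape_mid in the frame of tray_round between 0.012 and 0.017 m and horizontal distance between tin_mid and tray_oblong below 0.018 m and z of tin_mid in the frame of tray_oblong between 0.013 and 0.018 m and horizontal distance between case_mid and tray_long below 0.018 m and z of case_mid in the frame of tray_long between 0.014 and 0.019 m); the robot touches nothing.
It fails at once if a thing of the pile is dropped from more than about 30 mm, thrown or knocked flying (faster than 0.75 m/s while not held) ((linear speed of eraser above 0.75 m/s and contact force between the fingers and eraser below 0.05 N) or (linear speed of tape above 0.75 m/s and contact force between the fingers and tape below 0.05 N) or (linear speed of tin above 0.75 m/s and contact force between the fingers and tin below 0.05 N) or (linear speed of case above 0.75 m/s and contact force between the fingers and case below 0.05 N)).
It fails at once if the binder clip or the pencil sharpener is shifted by more than 15 mm (distance of any of clip, sharpener from where it was at the start of the episode above 0.015 m).
It also fails if it takes over 128 s, if anything falls off the work surface, if the arm or the gripper's body presses on something with over 40 N, if the wrist force passes 120 N, or if a joint passes its speed limit or range.

## Robot

A 6-joint arm with a two-finger parallel gripper is mounted at the origin on the work surface. World frame = base frame: x ahead of the robot, y to its left, z up, the work surface at z = 0. Lengths are in m, angles in rad, forces in N, time in s.
With the tool pointing down it reaches from about 0.35 to 0.775 m from the base axis. Payload 7.3 kg.
Tool frame: the origin (TCP) lies midway between the tips of the shut fingers; the grasp point (between the pads) lies 19 mm behind it; z points along the fingers, x is the direction in which the jaws open and shut, and the axes are right-handed (so a half turn about z gives the same grasp; the last joint's range is limited). The gripper opens to 92 mm and grips with 3 to 60 N. Pads are 19 mm wide; open, the fingers measure 130 mm over their backs; the gripper's body (75 mm by 190 mm) begins 47 mm behind the grasp point.
Start: joints at [-1.424, 0.342, 1.524, -0, 1.275, -0.146], TCP at [0.152, -0.503, 0.227] pointing down, gripper open.
Joint ranges: [-2.53, 2.53], [-0.77, 2.02], [0.04, 2.7], [-1, 4.14], [0.28, 2.66], [-3.11, 3.11]. Speed limits (rad/s): [2.57, 2.57, 3.14, 3.14, 3.14, 3.14].

## Interface

Orientations are given as a rotation vector (axis times angle).
In Python, from station import status, vision, r, spot_in, regions_of gives the robot as it stands.
- The arm moves only by the shell command python3 -m jog 'ROWS' [FORCE]. ROWS is a JSON object of lists of equal length, an entry for each row: "linear": the shift along the world's x, y, z in cm, a list of three; "turn": the turn about the world's z in rad; "claw": the closure in counts, from 0 (fully open) to 255 (shut). A call has 1 to 12 rows; each row is the pose to reach, as a shift and turn from the pose commanded when the call began; what a row does not reach only later rows make up. A row lasts 1/12 s, in which the tool goes at most 41.7 mm and 7.16 degrees, less where a joint would pass 70% of its speed; a pose out of reach is approached as far as the arm can. A call with a gripper value outside its range is refused whole. The fingers move at their own pace and stop on an object; FORCE is the grip in N (left out, the last holds). Time passes only in rows, so rows that repeat a pose let the fingers close. It gives the time, the measured TCP pose, the force and the opening at its end, in the units of the state.
- status.observe(): the state, without advancing time (a new reading comes with each control period).
- vision.get_image(name): name is "scene" or "top" or "wrist"; returns the picture (420x560x3 uint8, red, green, blue); there is no depth.
- vision.camera_model(name): a dict with "mtx" (3x3 intrinsics, pixels), "world_from_camera" (4x4, takes a point from camera to world coordinates). Camera axes: x right, y up, looking along -z (the intrinsics and any distortion apply to the point x, -y, -z); pixel columns grow to the right and rows downward; lengths in m; the calibration is good to about 2 mm. A picture is of the moment at which its call begins: read the wrist's pose just before it. camera_model takes no time and is no camera call; for the wrist camera it gives the pose at the moment of the call.
- r.close_job(): hands the job in, once; it reports no verdict.
Trained networks look in the newest picture that a camera, given by its name, has taken for a name from the list of things; names that differ only in an ending like _2 or _b are one class to them, and where a whole thing is asked for, a point or a joint stands for the part that bears it (a point fixed in the world has none). Each returns a list of dicts, best first, with "conf" (0 to 1); they miss things now and then, are a little off and sometimes report something else, mostly with a low value. They report only what shows in the picture. A call takes as long as a camera call.
- spot_in(camera, thing): "point" ([column, row] in pixels, amid what is visible of it).
- regions_of(camera, thing): "region" (420x560 bool, what is visible of it) and "point" ([column, row] in pixels, amid what is visible of it).
The state is a dict: "t": time; "q": joint angles; "joint_velocities": joint speeds; "effort": joint torques, N m; "ee_pos": TCP position; "tcp_rot": TCP orientation; "ft_force": force on the tool from outside, world axes, zero at the start; "moment": the same for the moment, N m; "finger_gap": finger opening in m.
Only numpy, scipy, OpenCV 4.12 (cv2) and the standard library are available. Lean on these libraries where they do the work, as an engineer would, in place of code of your own. Each camera call takes 0.05 s, during which the arm holds its last target. There are 200 camera calls.

## Working session

There is one attempt and no reset: what is moved stays moved. The work goes in short steps, Python scripts to look and compute and a shell command to move; the robot and the scene stay as the last step left them, time stands still between calls to the robot, and variables do not carry over. Pictures are saved under pics/ and viewed, about 12 in all and at most 16, crops included, and the job is handed in when it is done.

```bash
ls; mkdir -p pics
python3 - <<'E'
from station import status, vision, spot_in, regions_of
import cv2, numpy as np
print(status.observe())
for c in ("scene","top"):
    im=vision.get_image(c); cv2.imwrite(f"pics/{c}0.png",im[:,:,::-1])
    m=vision.camera_model(c); print(c,np.round(m["mtx"],1).tolist(),np.round(m["world_from_camera"],3).tolist(),[k for k in m])
E
```

```text
pics
{'t': 0.0, 'q': array([-1.42399942e+00,  3.42737788e-01,  1.52499728e+00,  1.62325590e-06,
        1.27537697e+00, -1.46041065e-01]), 'joint_velocities': array([ 2.14543330e-04,  7.01068390e-05, -8.23322934e-04, -1.99800483e-03,
       -1.33602241e-04,  7.36593491e-04]), 'effort': array([ 3.30888261e-04, -4.31238985e+01, -2.44222730e+01,  7.16609904e-02,
        5.56980050e-02, -1.21468361e-04]), 'ee_pos': array([ 0.15149532, -0.50225828,  0.22604402]), 'tcp_rot': array([-2.52090828e+00,  1.87293069e+00,  1.68594128e-03]), 'ft_force': array([0.05924333, 0.08492278, 0.1021153 ]), 'moment': array([0.00788197, 0.01084051, 0.01131436]), 'finger_gap': 0.09198016834057617}
scene [[509.4, 0.0, 274.3], [0.0, 509.4, 217.9], [0.0, 0.0, 1.0]] [[0.336, -0.507, 0.793, 1.442], [0.942, 0.182, -0.283, -0.314], [-0.001, 0.842, 0.539, 0.709], [0.0, 0.0, 0.0, 1.0]] ['mtx', 'world_from_camera']
top [[484.7, 0.0, 276.5], [0.0, 484.7, 217.3], [0.0, 0.0, 1.0]] [[0.044, 0.978, -0.206, 0.239], [-0.999, 0.044, -0.007, -0.012], [0.002, 0.206, 0.979, 1.403], [0.0, 0.0, 0.0, 1.0]] ['mtx', 'world_from_camera']
```

View pics/top0.png

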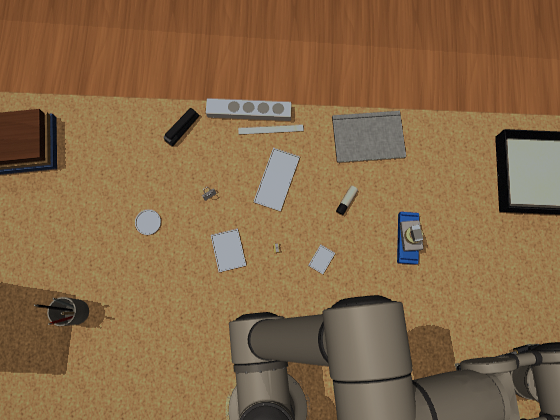

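View pics/scene0.png

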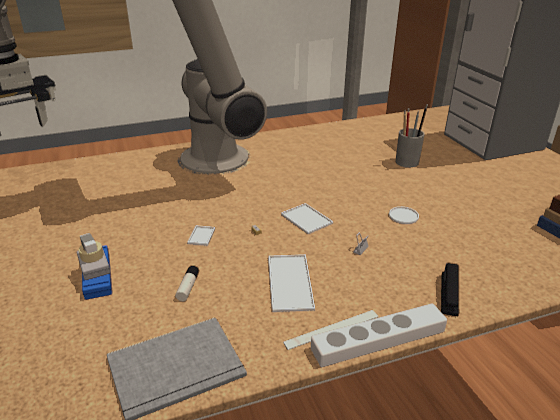

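```bash
cat > h.py <<'E'
from station import status, vision, spot_in, regions_of
import cv2, numpy as np
def ray(cam,px,m=None):
    m=m or vision.camera_model(cam); K=m["mtx"]; T=m["world_from_camera"]
    px=np.atleast_2d(np.array(px,float))
    d=np.c_[(px[:,0]-K[0,2])/K[0,0],-(px[:,1]-K[1,2])/K[1,1],-np.ones(len(px))]@T[:3,:3].T
    return T[:3,3],d
def at(cam,px,z,m=None):
    o,d=ray(cam,px,m); return o+d*((z-o[2])/d[:,2])[:,None]
def proj(cam,P,m=None):
    m=m or vision.camera_model(cam); T=np.linalg.inv(m["world_from_camera"])
    c=np.atleast_2d(P)@T[:3,:3].T+T[:3,3]; K=m["mtx"]
    return np.c_[K[0,2]+K[0,0]*c[:,0]/-c[:,2],K[1,2]+K[1,1]*c[:,1]/c[:,2]]
def rect(cam,region,z,m=None):
    """min-area rectangle of region mapped onto plane z: centre, (long,short) mm, long-axis angle deg"""
    n,l,s,_=cv2.connectedComponentsWithStats(region.astype(np.uint8))
    k=1+np.argmax(s[1:,4]); v,u=np.where(l==k)
    P=at(cam,np.c_[u,v],z,m)[:,:2]*1000
    (c,(w,h),a)=cv2.minAreaRect(P.astype(np.float32))
    if w<h: w,h,a=h,w,a+90
    return np.round(c,1),(round(w,1),round(h,1)),round((a+90)%180-90,1)
E
python3 - <<'E'
from h import *
Z=dict(tray_small=.007,tray_round=.007,tray_oblong=.007,tray_long=.007,clip=.02,sharpener=.013,eraser_mid=.1,tape_mid=.078,tin_mid=.054,case_mid=.028)
for c in ("top","scene"):
    for n,z in Z.items():
        for d in regions_of(c,n)[:2]:
            print(c,n,round(d["conf"],2),np.round(d["point"]),d["region"].sum(),*rect(c,d["region"],z))
E
```

```text
top tray_small 0.95 [321. 260.] 400 [ 415.9 -137.3] (71.8, 48.8) -29.0
top tray_round 0.84 [149. 224.] 509 [499.7 376.6] (76.9, 68.8) -87.4
top tray_oblong 0.56 [229. 252.] 1085 [428.5 134.4] (112.5, 82.4) 16.6
top tray_oblong 0.21 [274. 176.] 1660 [648.7   3.2] (180.1, 88.1) -16.4
top tray_long 0.56 [276. 178.] 1658 [649.7   2.7] (180.6, 86.8) -16.6
top eraser_mid 0.6 [415. 233.] 169 [ 486.2 -385.5] (45.6, 29.6) 13.3
top tape_mid 0.51 [411. 236.] 73 [ 481.3 -368. ] (37.0, 18.4) 8.7
top tin_mid 0.82 [404. 240.] 326 [ 486.6 -382.1] (83.2, 58.4) 9.8
top case_mid 0.67 [407. 252.] 464 [ 445.8 -381.2] (71.8, 60.8) -2.2
scene tray_small 0.97 [200. 234.] 412 [ 420.7 -137.2] (82.2, 52.8) -27.9
scene tray_round 0.65 [403. 215.] 406 [506.7 374.2] (82.2, 74.3) -46.6
scene tray_oblong 0.65 [308. 217.] 803 [433.  134.4] (119.5, 85.7) 15.2
scene tray_long 0.92 [290. 286.] 2261 [654.9   2.6] (186.9, 86.0) -16.6
scene clip 0.66 [361. 246.] 121 [610.1 197.6] (61.2, 21.5) -45.7
scene eraser_mid 0.5 [ 88. 242.] 248 [ 503.7 -387.4] (73.8, 26.7) 8.2
scene tape_mid 0.79 [ 90. 254.] 311 [ 508.7 -385.2] (71.6, 47.4) 5.6
scene tin_mid 0.91 [ 95. 266.] 482 [ 525.4 -383.5] (75.7, 55.2) 5.8
scene case_mid 0.84 [ 98. 285.] 612 [ 556.6 -387. ] (77.8, 56.3) -2.0
scene case_mid 0.39 [405. 215.] 443 [535.1 354.6] (82.5, 73.9) -30.4
```

The top view shows the pile at about (410,238), with the small, medium, long and round trays at (321,260), (229,252), (276,178) and (148,223). The clip is at (208,194) and the sharpener at (277,248). The scene view agrees with this. Next I move the wrist camera over the pile.

```bash
python3 -m jog '{"linear":[[30,11,5],[30,11,5],[30,11,5],[30,11,5],[30,11,5],[30,11,5],[30,11,5],[30,11,5],[30,11,5],[30,11,5],[30,11,5],[30,11,5]],"turn":[0,0,0,0,0,0,0,0,0,0,0,0],"claw":[0,0,0,0,0,0,0,0,0,0,0,0]}' 20
python3 - <<'E'
from h import *
m=vision.camera_model("wrist"); s=status.observe(); print(s["t"],s["ee_pos"],s["tcp_rot"],np.round(m["world_from_camera"],3).tolist(),m["mtx"][0])
im=vision.get_image("wrist"); cv2.imwrite("pics/w1.png",im[:,:,::-1])
for n,z in dict(eraser_mid=.1,tape_mid=.078,tin_mid=.054,case_mid=.028).items():
    for d in regions_of("wrist",n)[:1]: print(n,d["conf"],d["point"],d["region"].sum(),*rect("wrist",d["region"],z,m))
# trays, fused, precise on top camera
E
```

```text
t: 2.1
ee_pos: [0.4504, -0.3932, 0.2765]
tcp_rot: [2.52, -1.875, -0.001]
ft_force: [-0.2, 0.7, 0.0]
finger_gap: 0.0921
2.1 [ 0.45043913 -0.39317317  0.27649323] [ 2.52027201e+00 -1.87509095e+00 -1.18202207e-03] [[0.288, 0.925, 0.248, 0.517], [-0.958, 0.279, 0.074, -0.373], [-0.001, -0.259, 0.966, 0.435], [0.0, 0.0, 0.0, 1.0]] [324.84718651   0.         280.20112222]
eraser_mid 0.82 [282.8, 155.3] 1011 [ 488.  -386.9] (45.8, 23.4) 13.9
tape_mid 0.87 [272.9, 149.9] 541 [ 484.1 -369.8] (40.9, 13.0) 13.2
tin_mid 0.97 [284.1, 133.8] 1903 [ 511.9 -383.9] (55.6, 39.5) -81.8
case_mid 0.75 [283.4, 111.9] 2424 [ 545.6 -386.8] (56.6, 33.9) 89.4
```

View pics/w1.png

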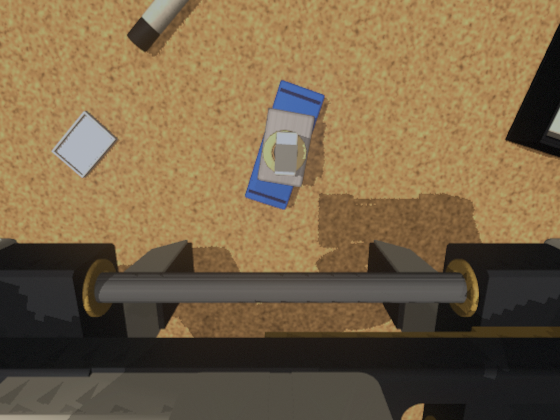

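Wrist view: the pile is at about (285,150) with the eraser on top at (286,153). The regions come out at the right sizes (45.8 x 23.4 mm). The eraser's long axis is at 13.9°, so I turn the jaws by -0.05 rad and descend until the tips are at 84 mm.

```bash
python3 -m jog '{"linear":[[3.8,0.6,-4],[3.8,0.6,-8],[3.8,0.6,-12],[3.8,0.6,-15],[3.8,0.6,-17],[3.8,0.6,-18.5],[3.8,0.6,-19.2],[3.8,0.6,-19.2],[3.8,0.6,-19.2]],"turn":[-0.05,-0.05,-0.05,-0.05,-0.05,-0.05,-0.05,-0.05,-0.05],"claw":[0,0,0,0,0,0,0,0,0]}' 15
python3 -m jog '{"linear":[[0,0,0],[0,0,0],[0,0,0],[0,0,0],[0,0,0],[0,0,0],[0,0,0],[0,0,0],[0,0,0],[0,0,0]],"turn":[0,0,0,0,0,0,0,0,0,0],"claw":[200,230,230,230,230,230,230,230,230,230]}' 15
python3 - <<'E'
from h import *
im=vision.get_image("wrist"); cv2.imwrite("pics/w2.png",im[:,:,::-1])
E
```

```text
t: 3.1
ee_pos: [0.4897, -0.3872, 0.0854]
tcp_rot: [2.474, -1.936, 0.001]
ft_force: [-0.2, 0.7, 1.4]
finger_gap: 0.0921
t: 3.93
ee_pos: [0.4896, -0.3867, 0.0847]
tcp_rot: [2.474, -1.936, 0.0]
ft_force: [0.5, -0.4, 0.4]
finger_gap: 0.0296
```

View pics/w2.png

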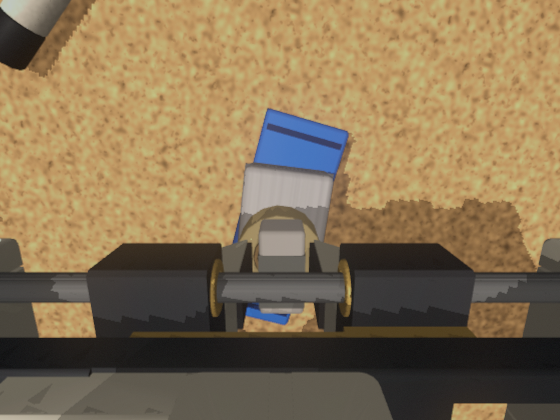

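The picture shows the fingers on either side of the eraser at (282,262), still closing.

```bash
python3 -m jog '{"linear":[[0,0,0],[0,0,0],[0,0,0],[0,0,0],[0,0,0]],"turn":[0,0,0,0,0],"claw":[230,230,230,230,230]}' 15
python3 -m jog '{"linear":[[0,0,0.3],[0,0,1],[0,0,2.5],[0,0,5],[0,0,8],[0,0,8]],"turn":[0,0,0,0,0,0],"claw":[230,230,230,230,230,230]}' 15
python3 - <<'E'
from h import *
m=vision.camera_model("wrist");im=vision.get_image("wrist"); cv2.imwrite("pics/w3.png",im[:,:,::-1])
for n,z in dict(eraser_mid=.18,tape_mid=.078,tin_mid=.054,case_mid=.028).items():
    for d in regions_of("wrist",n)[:1]: print(n,d["conf"],d["point"],d["region"].sum(),*rect("wrist",d["region"],z,m))
im=vision.get_image("top")
for n,z in dict(tape_mid=.078,tin_mid=.054,case_mid=.028).items():
    for d in regions_of("top",n)[:1]: print(n,d["conf"],d["point"],d["region"].sum(),*rect("top",d["region"],z))
for n in ("clip","sharpener"):
  for c in ("top","scene"):
    for d in spot_in(c,n)[:1]: print(c,n,d["conf"],d["point"],at(c,d["point"],.01))
E
```

```text
t: 4.4
ee_pos: [0.4895, -0.3867, 0.0847]
tcp_rot: [2.474, -1.936, 0.0]
ft_force: [-0.1, 0.2, -1.1]
finger_gap: 0.0217
t: 4.9
ee_pos: [0.4918, -0.3888, 0.1717]
tcp_rot: [2.473, -1.935, 0.017]
ft_force: [0.8, -0.3, 0.9]
finger_gap: 0.0218
eraser_mid 0.55 [281.5, 251.6] 2774 [ 501.7 -386. ] (27.4, 22.7) 13.7
tape_mid 0.59 [270.9, 202.7] 1479 [ 494.2 -381.7] (47.4, 37.3) -56.1
tin_mid 0.91 [274.3, 181.1] 2784 [ 511.  -384.8] (55.4, 45.9) -84.7
case_mid 0.83 [287.5, 145.6] 2448 [ 545.3 -386.4] (56.1, 34.8) 88.8
scene clip 0.46 [360.1, 246.2] [[0.59699257 0.20083238 0.01      ]]
scene sharpener 0.65 [257.1, 228.4] [[ 0.44424708 -0.00291277  0.01      ]]
```

View pics/w3.png

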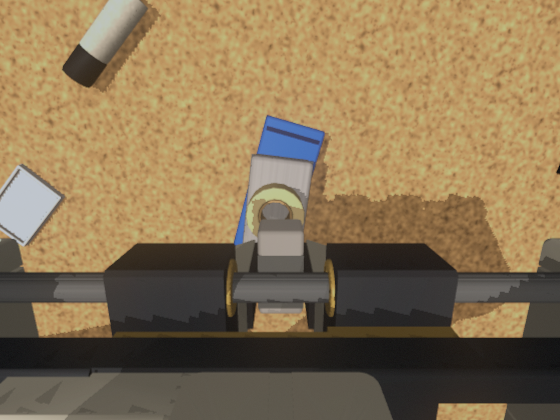

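The view shows the eraser held at (281,240), with the tape roll, tin and case undisturbed. The opening is 21.8 mm, as it should be. I carry it over the small tray.

```bash
python3 -m jog '{"linear":[[-1,3,1],[-2,6.5,1],[-3,10,1],[-4,13.5,0],[-5,17,-1],[-6,20.5,-3],[-7,23.5,-5],[-7.3,24.9,-7],[-7.3,24.9,-8],[-7.3,24.9,-8],[-7.3,24.9,-8]],"turn":[-0.1,-0.2,-0.3,-0.4,-0.5,-0.6,-0.7,-0.75,-0.75,-0.75,-0.75],"claw":[230,230,230,230,230,230,230,230,230,230,230]}' 15
cat > chk.py <<'E'
import sys
from h import *
thing,zt,tray=sys.argv[1],float(sys.argv[2]),sys.argv[3]
s=status.observe(); a=s["tcp_rot"]; print("tcp",np.round(s["ee_pos"],4),"jaw",round(np.degrees(2*np.arctan2(a[1],a[0]))%180,1))
for c in ("wrist","top","scene"):
    m=vision.camera_model(c); im=vision.get_image(c)
    cv2.imwrite(f"pics/{c}_{thing}_{s['t']:.1f}.png",im[:,:,::-1])
    for n,z in ((thing,zt),(tray,.007)):
        for d in regions_of(c,n)[:1]: print(c,n,round(d["conf"],2),d["region"].sum(),*rect(c,d["region"],z,m))
E
python3 chk.py eraser_mid .1 tray_small; ls pics
```

```text
t: 6.47
ee_pos: [0.4168, -0.1378, 0.0849]
tcp_rot: [1.594, -2.707, -0.0]
ft_force: [0.9, -0.4, 0.2]
finger_gap: 0.0224
tcp [ 0.4168 -0.1378  0.0849] jaw 61.0
wrist eraser_mid 0.79 2903 [ 428.  -143.8] (26.2, 22.2) -29.0
wrist tray_small 0.84 3656 [ 423.4 -140.3] (55.3, 49.9) -28.5
scene eraser_mid 0.54 142 [ 429.7 -146.2] (68.9, 20.8) -12.7
scene tray_small 0.62 366 [ 418.6 -137.2] (77.3, 50.7) -27.9
scene0.png
scene_eraser_mid_6.5.png
top0.png
top_eraser_mid_6.5.png
w1.png
w2.png
w3.png
wrist_eraser_mid_6.5.png
```

Tray centre is about (416,-136.5) and the eraser is within 4 mm of it, with the angle matching. I lower it.

```bash
python3 -m jog '{"linear":[[-0.2,0.2,-2],[-0.2,0.2,-4],[-0.2,0.2,-5.5],[-0.2,0.2,-6.5],[-0.2,0.2,-7],[-0.2,0.2,-7.2],[-0.2,0.2,-7.4],[-0.2,0.2,-7.45],[-0.2,0.2,-7.45],[-0.2,0.2,-7.45]],"turn":[0,0,0,0,0,0,0,0,0,0],"claw":[230,230,230,230,230,230,230,230,230,230]}' 15; python3 chk.py eraser_mid .025 tray_small
```

```text
t: 7.75
ee_pos: [0.4149, -0.1358, 0.0107]
tcp_rot: [-1.593, 2.707, -0.001]
ft_force: [-0.2, -0.9, -0.4]
finger_gap: 0.0217
tcp [ 0.4149 -0.1358  0.0107] jaw 60.9
wrist eraser_mid 0.63 2832 [ 425.4 -141.8] (25.8, 22.1) -29.0
wrist tray_small 0.88 4355 [ 434.5 -146.3] (50.0, 30.8) 61.0
scene tray_small 0.67 197 [ 425.9 -140.7] (69.1, 51.4) -27.9
```

```bash
python3 -m jog '{"linear":[[0,0,-0.1],[0,0,-0.1],[0,0,-0.1],[0,0,-0.1],[0,0,-0.1],[0,0,-0.1],[0,0,0.5],[0,0,2],[0,0,4],[0,0,7],[0,0,10],[0,0,10]],"turn":[0,0,0,0,0,0,0,0,0,0,0,0],"claw":[230,230,170,150,130,110,90,70,50,30,10,0]}' 15; python3 chk.py eraser_mid .025 tray_small
```

```text
t: 9.2
ee_pos: [0.4173, -0.137, 0.1152]
tcp_rot: [-1.591, 2.703, -0.013]
ft_force: [1.6, -0.2, 0.2]
finger_gap: 0.0842
tcp [ 0.4173 -0.137   0.1152] jaw 61.0
wrist eraser_mid 0.57 1569 [ 414.6 -135.6] (46.4, 22.0) -29.0
wrist tray_small 0.71 3502 [ 416.2 -136.3] (74.6, 50.9) -29.0
scene eraser_mid 0.57 197 [ 428.2 -137.5] (74.0, 31.1) -12.2
```

The eraser is in, within 2 mm of the tray centre. Back to the pile.

```bash
python3 -m jog '{"linear":[[0.5,-3,3],[1,-6.5,6],[1.5,-10,9],[2,-13,11],[2.5,-16,13],[3,-19,14],[3.5,-22,14],[3.5,-25,14],[3.5,-25.7,14],[3.5,-25.7,14],[3.5,-25.7,14]],"turn":[0.1,0.2,0.3,0.4,0.5,0.6,0.7,0.75,0.75,0.75,0.75],"claw":[0,0,0,0,0,0,0,0,0,0,0]}' 20
python3 - <<'E'
from h import *
s=status.observe(); print(s["ee_pos"])
m=vision.camera_model("wrist");im=vision.get_image("wrist"); cv2.imwrite("pics/w4.png",im[:,:,::-1])
for n,z in dict(tape_mid=.078,tin_mid=.054,case_mid=.028).items():
    for d in regions_of("wrist",n)[:1]: print(n,d["conf"],d["point"],d["region"].sum(),*rect("wrist",d["region"],z,m))
E
```

```text
t: 10.57
ee_pos: [0.4492, -0.3921, 0.2492]
tcp_rot: [-2.472, 1.937, 0.003]
ft_force: [0.2, 0.3, -0.2]
finger_gap: 0.0921
[ 0.44924937 -0.39209996  0.24919279]
tape_mid 0.94 [292.3, 156.2] 1426 [ 487.6 -386.2] (47.2, 46.8) -4.7
tin_mid 0.87 [285.7, 133.7] 2310 [ 511.8 -384.2] (53.7, 40.6) -83.4
case_mid 0.58 [285.8, 110.0] 2771 [ 544.1 -386.8] (56.5, 36.6) 87.6
```

View pics/w4.png

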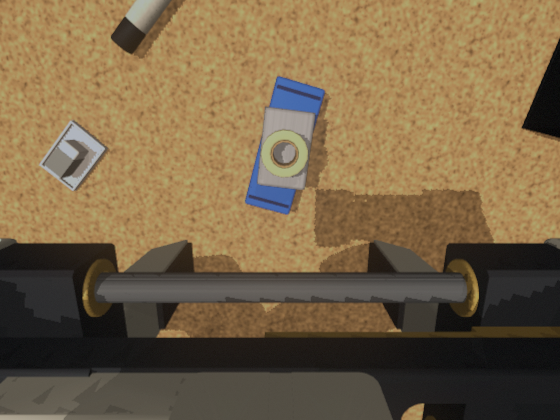

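The view shows the tape roll at (284,153), centre (487.6,-386.2), 47 mm across. The eraser is in its tray at (68,158).

```bash
python3 -m jog '{"linear":[[3.8,0.6,-4],[3.8,0.6,-8],[3.8,0.6,-12],[3.8,0.6,-15],[3.8,0.6,-17],[3.8,0.6,-18.2],[3.8,0.6,-18.7],[3.8,0.6,-18.7],[3.8,0.6,-18.7]],"turn":[0,0,0,0,0,0,0,0,0],"claw":[0,0,0,0,0,0,0,0,0]}' 20
python3 -m jog '{"linear":[[0,0,0],[0,0,0],[0,0,0],[0,0,0],[0,0,0],[0,0,0],[0,0,0],[0,0,0],[0,0,0],[0,0,0],[0,0,0]],"turn":[0,0,0,0,0,0,0,0,0,0,0],"claw":[180,180,180,180,180,180,180,180,180,180,180]}' 20
python3 -m jog '{"linear":[[0,0,0.3],[0,0,1],[0,0,2.5],[0,0,5],[0,0,8],[0,0,8]],"turn":[0,0,0,0,0,0],"claw":[180,180,180,180,180,180]}' 20
python3 - <<'E'
from h import *
s=status.observe(); print(s["ee_pos"])
m=vision.camera_model("wrist");im=vision.get_image("wrist"); cv2.imwrite("pics/w5.png",im[:,:,::-1])
for n,z in dict(tape_mid=.16,tin_mid=.054,case_mid=.028).items():
    for d in regions_of("wrist",n)[:1]: print(n,d["conf"],d["point"],d["region"].sum(),*rect("wrist",d["region"],z,m))
E
```

```text
t: 11.52
ee_pos: [0.4884, -0.3873, 0.065]
tcp_rot: [2.474, -1.936, 0.005]
ft_force: [-0.4, 0.2, -0.7]
finger_gap: 0.0916
t: 12.43
ee_pos: [0.4875, -0.3867, 0.0632]
tcp_rot: [2.474, -1.936, 0.0]
ft_force: [-0.5, 0.4, 0.5]
finger_gap: 0.0465
t: 12.93
ee_pos: [0.4899, -0.3889, 0.1501]
tcp_rot: [2.473, -1.935, 0.017]
ft_force: [0.9, -1.1, 0.2]
finger_gap: 0.0467
[ 0.48990133 -0.38886202  0.15007672]
tape_mid 0.7 [279.3, 243.4] 4260 [ 502.  -385.8] (47.4, 30.8) -77.0
tin_mid 0.84 [278.4, 190.8] 4318 [ 502.1 -385.6] (62.7, 54.0) 7.0
case_mid 0.88 [285.8, 143.5] 3104 [ 545.8 -386.5] (56.4, 35.0) 89.6
```

View pics/w5.png

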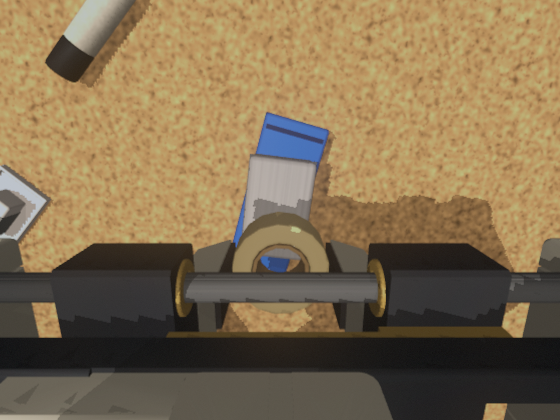

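The tape roll is held at (280,262), opening 46.7 mm, and the tin stays on the case. I carry it to the round tray.

```bash
python3 -m jog '{"linear":[[0,2,1],[0,5,1],[0,8.5,1],[0,12,1],[0,15.5,1],[0,19,1],[0,22.5,1],[0,26,1],[0,29.5,1],[0,33,1],[0,36.5,1],[0,40,1]],"turn":[0,0,0,0,0,0,0,0,0,0,0,0],"claw":[180,180,180,180,180,180,180,180,180,180,180,180]}' 20
python3 -m jog '{"linear":[[0,3.5,0],[0,7,0],[0,10.5,0],[0,14,0],[0,17.5,0],[0,21,0],[0.5,24.5,-1],[1,28,-2],[1,31.5,-3],[1.2,34.5,-4],[1.2,36.3,-5],[1.2,36.3,-5]],"turn":[0,0,0,0,0,0,0,0,0,0,0,0],"claw":[180,180,180,180,180,180,180,180,180,180,180,180]}' 20
python3 chk.py tape_mid .12 tray_round; python3 -c "
from h import *
print(status.observe()['q'])"
```

```text
t: 14.13
ee_pos: [0.4865, 0.0151, 0.1522]
tcp_rot: [2.473, -1.935, -0.003]
ft_force: [1.1, 0.2, -0.4]
finger_gap: 0.0467
t: 15.13
ee_pos: [0.4971, 0.3789, 0.0992]
tcp_rot: [2.474, -1.929, -0.005]
ft_force: [-0.1, -0.5, -0.2]
finger_gap: 0.0465
tcp [0.4971 0.3789 0.0992] jaw 104.1
wrist tape_mid 0.73 4330 [513.5 383.6] (43.8, 28.3) -74.8
wrist tray_round 0.67 4858 [510.9 380.1] (75.0, 58.6) -78.3
top tape_mid 0.51 46 [424.7  -6.9] (21.5, 13.3) 2.6
top tray_round 0.73 156 [493.  354.4] (44.2, 36.1) -54.0
scene tape_mid 0.69 228 [523.  365.3] (91.1, 36.5) -43.0
scene tray_round 0.55 409 [507.5 373.4] (82.9, 72.4) -55.4
[ 5.21880897e-01  6.34320426e-01  1.39185276e+00 -1.52053699e-04
  1.11468855e+00  1.85114816e+00]
```

```bash
python3 -m jog '{"linear":[[0.1,0.1,-2],[0.1,0.1,-4.5],[0.1,0.1,-6.5],[0.1,0.1,-7.8],[0.1,0.1,-8.5],[0.1,0.1,-8.8],[0.1,0.1,-9],[0.1,0.1,-9],[0.1,0.1,-9],[0.1,0.1,-9]],"turn":[0,0,0,0,0,0,0,0,0,0],"claw":[180,180,180,180,180,180,180,180,180,180]}' 20; python3 chk.py tape_mid .027 tray_round
```

```text
t: 16.42
ee_pos: [0.5011, 0.3776, 0.0143]
tcp_rot: [-2.473, 1.935, -0.001]
ft_force: [-0.5, 0.4, 0.2]
finger_gap: 0.0462
tcp [0.5011 0.3776 0.0143] jaw 103.9
wrist tape_mid 0.85 4289 [514.1 381.2] (46.5, 29.5) -76.0
wrist tray_round 0.78 5480 [523.1 383.4] (74.5, 35.2) -76.0
scene tape_mid 0.48 182 [519.6 372.2] (78.4, 30.6) -38.5
scene tray_round 0.58 178 [518.8 371. ] (76.5, 55.0) 74.7
```

```bash
ls -t pics | grep wrist_tape | head -1; cp pics/$(ls -t pics | grep wrist_tape | head -1) pics/v.png
```

```text
wrist_tape_mid_16.4.png
```

View pics/v.png

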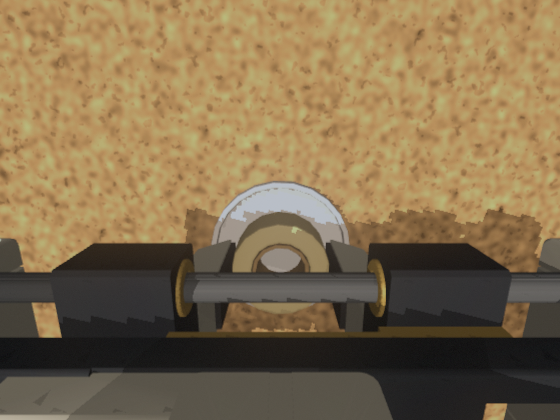

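The roll at (281,262) sits centred in the round tray, about 2 mm above its floor. I set it down and let go.

```bash
python3 -m jog '{"linear":[[0,0,-0.1],[0,0,-0.2],[0,0,-0.2],[0,0,-0.2],[0,0,-0.2],[0,0,-0.2],[0,0,-0.2],[0,0,1],[0,0,3],[0,0,6],[0,0,10],[0,0,10]],"turn":[0,0,0,0,0,0,0,0,0,0,0,0],"claw":[180,180,180,140,120,100,80,60,40,20,0,0]}' 20; python3 chk.py tape_mid .027 tray_round
```

```text
t: 17.87
ee_pos: [0.5042, 0.3795, 0.122]
tcp_rot: [-2.464, 1.928, -0.008]
ft_force: [0.8, 0.9, 0.7]
finger_gap: 0.0892
tcp [0.5042 0.3795 0.122 ] jaw 103.9
wrist tape_mid 0.67 2313 [502.  377.6] (49.0, 47.3) -12.8
wrist tray_round 0.8 3378 [502.7 378.4] (75.4, 75.0) 14.0
top tray_round 0.53 52 [489.7 348.8] (43.0, 14.8) -21.1
scene tape_mid 0.72 271 [515.9 365. ] (78.4, 47.2) -32.6
scene tray_round 0.66 217 [512.9 368.8] (74.4, 68.4) 54.1
```

The roll is down within 1 mm of centre. Back for the tin.

```bash
python3 -m jog '{"linear":[[0,-3.5,3],[0,-7.5,5],[0,-11.5,7],[0,-15.5,8],[0,-19.5,9],[0,-23.5,9],[0,-27.5,9],[0,-31.5,9],[0,-35.5,9],[0,-39.5,9],[-1,-43.5,9],[-1,-47.5,9]],"turn":[0,0,0,0,0,0,0,0,0,0,0,0],"claw":[0,0,0,0,0,0,0,0,0,0,0,0]}' 25
python3 -m jog '{"linear":[[-0.5,-4,0],[-1,-8,0],[-1.5,-12,0],[-2,-16,1],[-3,-20,2],[-4,-24,2],[-4,-28,2],[-4,-29.5,2],[-4,-29.5,2],[-4,-29.5,2]],"turn":[0,0,0,0,0,0,0,0,0,0],"claw":[0,0,0,0,0,0,0,0,0,0]}' 25
python3 - <<'E'
from h import *
s=status.observe(); print(s["ee_pos"])
m=vision.camera_model("wrist");im=vision.get_image("wrist"); cv2.imwrite("pics/w6.png",im[:,:,::-1])
for n,z in dict(tin_mid=.054,case_mid=.028).items():
    for d in regions_of("wrist",n)[:1]: print(n,d["conf"],d["point"],d["region"].sum(),*rect("wrist",d["region"],z,m))
E
```

```text
t: 19.32
ee_pos: [0.4889, -0.0994, 0.2029]
tcp_rot: [2.474, -1.936, -0.002]
ft_force: [1.1, 0.1, -0.2]
finger_gap: 0.0916
t: 20.15
ee_pos: [0.45, -0.3929, 0.2222]
tcp_rot: [-2.472, 1.938, 0.003]
ft_force: [0.7, 0.3, -0.2]
finger_gap: 0.0918
[ 0.45003413 -0.39285811  0.22217121]
tin_mid 0.69 [283.5, 154.1] 4505 [ 489.8 -386.7] (83.1, 53.4) 7.1
case_mid 0.97 [284.4, 108.0] 3078 [ 543.2 -386.7] (55.3, 38.4) 88.3
```

View pics/w6.png

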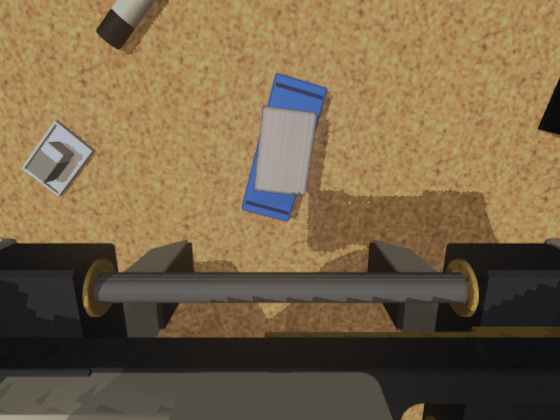

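The tin is at (285,152), 83.1 x 53.4 mm, its long axis at 7.1°, so I turn the jaws by -0.12 rad.

```bash
python3 -m jog '{"linear":[[3.9,0.6,-4],[3.9,0.6,-8],[3.9,0.6,-12],[3.9,0.6,-15],[3.9,0.6,-17],[3.9,0.6,-18],[3.9,0.6,-18.5],[3.9,0.6,-18.5],[3.9,0.6,-18.5]],"turn":[-0.12,-0.12,-0.12,-0.12,-0.12,-0.12,-0.12,-0.12,-0.12],"claw":[0,0,0,0,0,0,0,0,0]}' 25
python3 -m jog '{"linear":[[0,0,0],[0,0,0],[0,0,0],[0,0,0],[0,0,0],[0,0,0],[0,0,0],[0,0,0],[0,0,0],[0,0,0],[0,0,0]],"turn":[0,0,0,0,0,0,0,0,0,0,0],"claw":[160,160,160,160,160,160,160,160,160,160,160]}' 25
```

```text
t: 21.05
ee_pos: [0.4905, -0.3871, 0.04]
tcp_rot: [2.354, -2.08, 0.005]
ft_force: [0.1, -0.4, 1.1]
finger_gap: 0.0919
t: 21.97
ee_pos: [0.4896, -0.3867, 0.0384]
tcp_rot: [2.353, -2.081, 0.0]
ft_force: [-0.8, -0.8, 2.2]
finger_gap: 0.0536
```

```bash
python3 -m jog '{"linear":[[0,0,0.3],[0,0,1],[0,0,2.5],[0,0,5],[0,1,8],[0,4,10],[-1,7.5,10],[-2,11,10],[-3,14.5,10],[-4,18,10],[-5,21.5,10],[-6,25,10]],"turn":[0,0,0,0,0,0,0.05,0.1,0.15,0.17,0.17,0.17],"claw":[160,160,160,160,160,160,160,160,160,160,160,160]}' 25
python3 -m jog '{"linear":[[0,3.5,0],[0,7,0],[0,10.5,0],[0,14,0],[0,17.5,0],[0,21,-1],[0,24.5,-2],[-0.1,27.1,-3],[-0.1,27.1,-3],[-0.1,27.1,-3]],"turn":[0,0,0,0,0,0,0,0,0,0],"claw":[160,160,160,160,160,160,160,160,160,160]}' 25
python3 chk.py tin_mid .122 tray_oblong; cp pics/$(ls -t pics | grep wrist_tin | head -1) pics/v2.png
```

```text
t: 22.97
ee_pos: [0.4288, -0.1351, 0.1387]
tcp_rot: [-2.521, 1.874, -0.001]
ft_force: [1.2, -0.1, 0.4]
finger_gap: 0.0537
t: 23.8
ee_pos: [0.4281, 0.1354, 0.1082]
tcp_rot: [2.524, -1.869, -0.001]
ft_force: [0.9, 0.2, -1.5]
finger_gap: 0.0538
tcp [0.4281 0.1354 0.1082] jaw 107.0
wrist tin_mid 0.86 13397 [449.2 142.2] (53.4, 45.7) -73.0
wrist tray_oblong 0.62 4141 [468.5 147.6] (81.8, 32.2) -73.6
top tray_oblong 0.44 49 [401.8  90.2] (34.8, 14.4) 3.4
scene tin_mid 0.93 411 [450.6 139.1] (116.6, 57.6) -22.2
scene tray_oblong 0.66 892 [433.4 133.3] (125.5, 90.8) 16.0
```

View pics/v2.png

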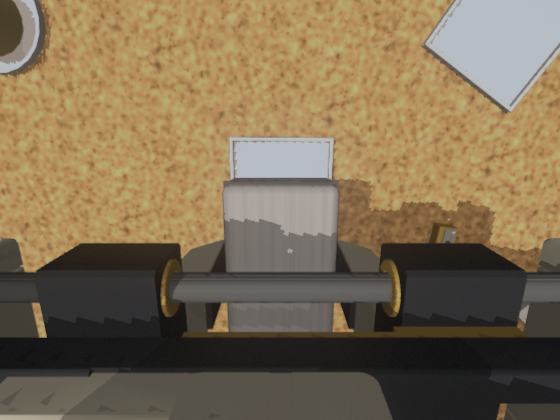

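The view shows the tin held at (280,255), square to the medium tray behind it at (281,160). The centres agree within 1 mm, and the sharpener at (445,237) is clear. I lower the tin.

```bash
python3 -m jog '{"linear":[[0,0,-2],[0,0,-4.5],[0,0,-6.5],[0,0,-8],[0,0,-8.8],[0,0,-9.2],[0,0,-9.3],[0,0,-9.4],[0,0,-9.4],[0,0,-9.4],[0,0,-9.4]],"turn":[0,0,0,0,0,0,0,0,0,0,0],"claw":[160,160,160,160,160,160,160,160,160,160,160]}' 25
python3 -m jog '{"linear":[[0,0,-0.1],[0,0,-0.1],[0,0,-0.1],[0,0,-0.1],[0,0,-0.1],[0,0,-0.1],[0,0,-0.1],[0,0,0.5],[0,0,3],[0,0,6],[0,0,10],[0,0,10]],"turn":[0,0,0,0,0,0,0,0,0,0,0,0],"claw":[160,160,130,110,90,70,50,30,20,0,0,0]}' 25; python3 chk.py tin_mid .029 tray_oblong
```

```text
t: 25.17
ee_pos: [0.429, 0.1344, 0.0148]
tcp_rot: [-2.521, 1.873, -0.002]
ft_force: [-0.4, -0.6, -1.6]
finger_gap: 0.0538
t: 26.17
ee_pos: [0.4323, 0.1349, 0.1206]
tcp_rot: [-2.516, 1.869, -0.013]
ft_force: [0.8, -0.7, 0.2]
finger_gap: 0.0915
tcp [0.4323 0.1349 0.1206] jaw 106.8
wrist tin_mid 0.79 6718 [429.8 134.9] (84.8, 53.3) 16.7
wrist tray_oblong 0.68 5276 [430.5 135.9] (112.4, 83.0) 16.7
top tray_oblong 0.57 41 [401.8  88.7] (29.1, 11.5) 3.4
scene tin_mid 0.75 589 [446.4 125.3] (105.5, 74.3) 17.2
scene tray_oblong 0.8 371 [433.7 132.9] (123.3, 89.9) 17.6
```

```bash
python3 -m jog '{"linear":[[0,-3,3],[0,-6.5,6],[0,-10.5,8],[0,-14.5,10],[0,-18.5,12],[0,-22.5,12],[0,-26.5,12],[0,-30.5,12],[0,-34.5,12],[0,-38.5,12],[1,-42.5,12],[1,-46.5,12]],"turn":[0,0,0,0,0,0,0,0,0,0,0,0],"claw":[0,0,0,0,0,0,0,0,0,0,0,0]}' 30
python3 -m jog '{"linear":[[0,-3,0],[0,-6,0],[0,-6,0],[0,-6,0],[0,-6,0]],"turn":[0,0,0,0,0],"claw":[0,0,0,0,0]}' 30
python3 - <<'E'
from h import *
s=status.observe(); print(s["ee_pos"])
m=vision.camera_model("wrist");im=vision.get_image("wrist"); cv2.imwrite("pics/w7.png",im[:,:,::-1])
for d in regions_of("wrist","case_mid")[:1]: print(d["conf"],d["point"],d["region"].sum(),*rect("wrist",d["region"],.028,m))
E
```

```text
t: 27.62
ee_pos: [0.4387, -0.3303, 0.2335]
tcp_rot: [-2.521, 1.874, 0.001]
ft_force: [0.5, -0.2, 0.4]
finger_gap: 0.0918
t: 28.03
ee_pos: [0.4383, -0.3876, 0.2334]
tcp_rot: [-2.521, 1.873, 0.003]
ft_force: [0.3, 0.0, -0.2]
finger_gap: 0.0915
[ 0.43829978 -0.38757197  0.23337002]
0.89 [293.6, 138.4] 7035 [ 487.9 -384.9] (149.3, 56.3) -1.8
```

View pics/w7.png

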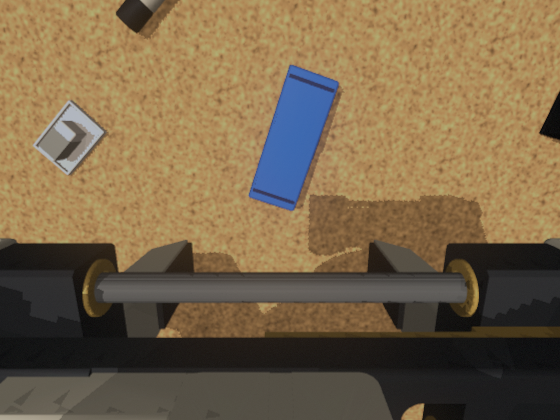

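The case is clear at (294,138), 149.3 x 56.3 mm, long axis at -1.8°, centre (487.9,-384.9). I turn the jaws by -0.325 rad.

```bash
python3 -m jog '{"linear":[[4.9,0.5,-4],[4.9,0.5,-8],[4.9,0.5,-12],[4.9,0.5,-15],[4.9,0.5,-18],[4.9,0.5,-20],[4.9,0.5,-21.5],[4.9,0.5,-22.2],[4.9,0.5,-22.4],[4.9,0.5,-22.4]],"turn":[-0.12,-0.24,-0.325,-0.325,-0.325,-0.325,-0.325,-0.325,-0.325,-0.325],"claw":[0,0,0,0,0,0,0,0,0,0]}' 30
python3 -m jog '{"linear":[[0,0,0],[0,0,0],[0,0,0],[0,0,0],[0,0,0],[0,0,0],[0,0,0],[0,0,0],[0,0,0],[0,0,0],[0,0,0]],"turn":[0,0,0,0,0,0,0,0,0,0,0],"claw":[160,160,160,160,160,160,160,160,160,160,160]}' 30
```

```text
t: 28.97
ee_pos: [0.4879, -0.3828, 0.0107]
tcp_rot: [2.186, -2.256, 0.001]
ft_force: [-0.0, -1.0, 0.3]
finger_gap: 0.0919
t: 29.88
ee_pos: [0.4876, -0.3836, 0.0106]
tcp_rot: [2.185, -2.257, 0.001]
ft_force: [-1.2, -0.3, 5.3]
finger_gap: 0.056
```

```bash
python3 -m jog '{"linear":[[0,0,0.3],[0,0,1],[0,0,2.5],[0,0,5],[0.5,1,8],[1.5,3.5,10],[3,6.5,10],[4.5,9.5,10],[6,12.5,10],[7.5,15.5,10],[9,18.5,10],[10.5,21.5,10]],"turn":[0,0,0,0,0,-0.05,-0.1,-0.15,-0.2,-0.26,-0.26,-0.26],"claw":[160,160,160,160,160,160,160,160,160,160,160,160]}' 30
python3 -m jog '{"linear":[[1.5,3.5,0],[2.5,7,0],[3.5,10.5,0],[4.5,13.5,-1],[5.5,16,-2],[5.8,17.2,-3],[5.8,17.2,-3],[5.8,17.2,-3],[5.8,17.2,-3]],"turn":[0,0,0,0,0,0,0,0,0],"claw":[160,160,160,160,160,160,160,160,160]}' 30
python3 chk.py case_mid .098 tray_long; cp pics/$(ls -t pics | grep wrist_case | head -1) pics/v3.png
```

```text
t: 30.88
ee_pos: [0.5927, -0.1664, 0.1104]
tcp_rot: [1.874, -2.521, -0.001]
ft_force: [0.9, 0.7, -0.5]
finger_gap: 0.0557
t: 31.63
ee_pos: [0.6503, 0.0024, 0.0804]
tcp_rot: [1.873, -2.522, 0.0]
ft_force: [0.2, 0.5, -2.2]
finger_gap: 0.0561
tcp [0.6503 0.0024 0.0804] jaw 73.2
wrist case_mid 0.87 23564 [686.4  -8.4] (74.7, 55.3) -16.7
wrist tray_long 0.71 2212 [731.9 -19. ] (85.3, 13.2) 75.1
scene case_mid 0.79 1297 [672.8  -6.3] (164.8, 56.2) -17.8
scene tray_long 0.81 1530 [654.8   2.1] (187.1, 86.0) -16.3
```

View pics/v3.png

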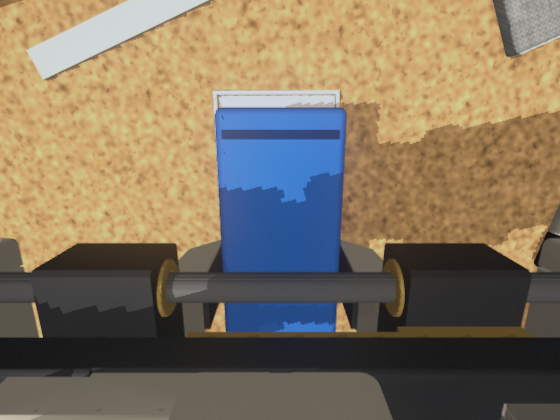

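The case is held at (281,220) and is aligned with the long tray; its edge shows at (277,100). The centre offset is about 2 mm. I correct that and lower it.

```bash
python3 -m jog '{"linear":[[0.1,0.2,-1.5],[0.1,0.2,-3.5],[0.1,0.2,-5],[0.1,0.2,-6],[0.1,0.2,-6.3],[0.1,0.2,-6.5],[0.1,0.2,-6.6],[0.1,0.2,-6.6],[0.1,0.2,-6.6]],"turn":[0,0,0,0,0,0,0,0,0],"claw":[160,160,160,160,160,160,160,160,160]}' 30
python3 -m jog '{"linear":[[0,0,-0.1],[0,0,-0.1],[0,0,-0.1],[0,0,-0.1],[0,0,-0.1],[0,0,-0.1],[0,0,-0.1],[0,0,0.5],[0,0,3],[0,0,6],[0,0,10],[0,0,10]],"turn":[0,0,0,0,0,0,0,0,0,0,0,0],"claw":[160,160,130,110,90,70,50,30,20,0,0,0]}' 30; python3 chk.py case_mid .031 tray_long
```

```text
t: 32.83
ee_pos: [0.6521, 0.0056, 0.0152]
tcp_rot: [-1.874, 2.52, -0.002]
ft_force: [-0.5, 0.1, -2.4]
finger_gap: 0.0556
t: 33.83
ee_pos: [0.6558, 0.0053, 0.1232]
tcp_rot: [-1.868, 2.513, -0.015]
ft_force: [0.9, -0.1, 1.7]
finger_gap: 0.0912
tcp [0.6558 0.0053 0.1232] jaw 73.3
wrist case_mid 0.64 10564 [664.6   1.5] (121.9, 57.0) -16.6
wrist tray_long 0.9 6455 [6.663e+02 4.000e-01] (148.2, 87.5) -16.6
top tray_long 0.62 111 [509.3 388.7] (47.0, 27.1) -36.7
scene case_mid 0.72 1404 [666.8  -1.9] (175.4, 56.4) -17.4
scene tray_long 0.68 951 [654.8   1.9] (186.8, 88.1) -16.9
```

Now I back off, clear the view and check everything from the top and scene cameras.

```bash
python3 -m jog '{"linear":[[0,0,4],[-1,-3,8],[-3,-6,10],[-5,-9,11],[-8,-12,12],[-11,-15,12],[-14,-18,12],[-17,-21,12],[-20,-24,12],[-23,-27,12],[-26,-30,12],[-26,-33,12]],"turn":[0,0,0,0,0,0,0,0,0,0,0,0],"claw":[0,0,0,0,0,0,0,0,0,0,0,0]}' 20
python3 -m jog '{"linear":[[-2,-3,0],[-4,-6,0],[-7,-9,0],[-8,-12,0],[-8,-15,0],[-8,-15,0],[-8,-15,0]],"turn":[0,0,0,0,0,0,0],"claw":[0,0,0,0,0,0,0]}' 20
python3 - <<'E'
from h import *
for c in ("top","scene"):
    im=vision.get_image(c); cv2.imwrite(f"pics/{c}_end.png",im[:,:,::-1])
    if c=="top": cv2.imwrite("pics/top_endc.png",cv2.resize(im[120:320,100:460,::-1],None,fx=2.2,fy=2.2,interpolation=2))
    for n,z in dict(eraser_mid=.025,tray_small=.007,tape_mid=.027,tray_round=.007,tin_mid=.029,tray_oblong=.007,case_mid=.031,tray_long=.007).items():
        for d in regions_of(c,n)[:1]: print(c,n,round(d["conf"],2),np.round(d["point"]),*rect(c,d["region"],z))
    for n in ("clip","sharpener"):
        for d in spot_in(c,n)[:1]: print(c,n,d["conf"],d["point"])
E
```

```text
t: 35.28
ee_pos: [0.3877, -0.324, 0.2342]
tcp_rot: [1.873, -2.521, -0.004]
ft_force: [1.8, -0.7, -0.3]
finger_gap: 0.0917
t: 35.87
ee_pos: [0.3108, -0.4751, 0.2331]
tcp_rot: [-1.871, 2.523, 0.003]
ft_force: [0.0, 0.4, -0.6]
finger_gap: 0.0919
top eraser_mid 0.43 [230. 250.] [426.4 131.1] (83.2, 52.7) 15.9
top tray_small 0.62 [320. 255.] [ 415.2 -137.6] (73.3, 50.6) -27.4
top tape_mid 0.63 [149. 225.] [497.2 372.5] (49.8, 47.2) -87.4
top tray_round 0.64 [150. 223.] [500.  375.3] (75.4, 73.4) 5.4
top tin_mid 0.75 [230. 252.] [426.5 131. ] (81.8, 52.4) 17.8
top tray_oblong 0.58 [219. 246.] [429.1 134.8] (112.5, 81.5) 16.6
top case_mid 0.79 [276. 177.] [647.2   4.8] (152.4, 59.7) -16.2
top tray_long 0.56 [284. 186.] [649.4   3.4] (181.5, 85.8) -16.6
top clip 0.45 [207.6, 196.9]
top sharpener 0.44 [275.5, 247.4]
scene eraser_mid 0.72 [202. 231.] [ 430.  -139.3] (69.7, 28.6) -13.3
scene tray_small 0.57 [200. 239.] [ 422. -139.] (75.4, 51.5) -24.7
scene tape_mid 0.63 [402. 212.] [515.6 366.9] (81.0, 48.2) -36.5
scene tray_round 0.61 [404. 219.] [512.6 369.5] (73.6, 67.0) 55.5
scene tin_mid 0.8 [303. 214.] [445.9 125.1] (107.8, 76.3) 16.9
scene tray_oblong 0.8 [310. 227.] [436.4 134.1] (120.6, 91.6) 15.3
scene case_mid 0.56 [292. 275.] [665.9  -1. ] (176.4, 57.2) -16.6
scene tray_long 0.7 [277. 291.] [654.9   2.3] (186.8, 85.9) -16.9
scene clip 0.74 [200.9, 241.0]
```

View pics/top_endc.png

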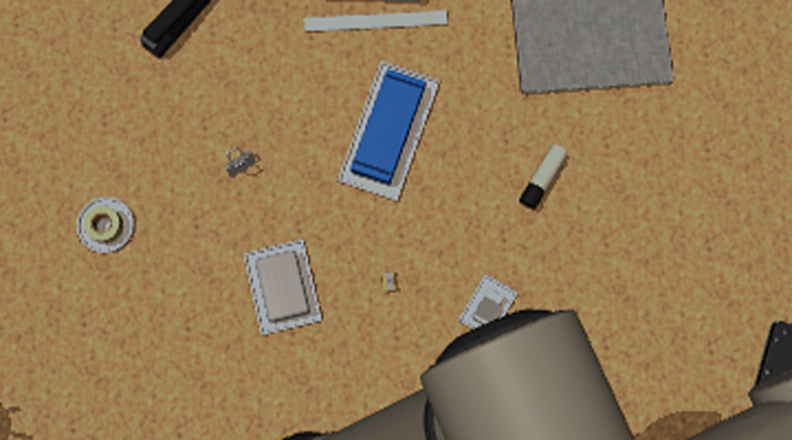

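View pics/scene_end.png

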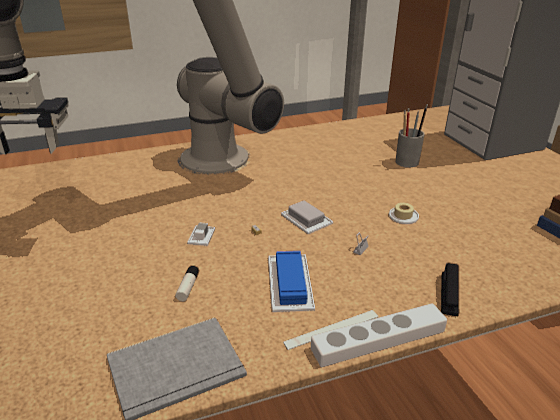

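Both views show all four things flat inside their trays. The clip and the sharpener are where they were at the start: (208,194) and (277,248) in the first top view, (361,246) and (257,229) in the scene view.

```bash
python3 -c "
from station import r
print(r.close_job())"
```

```text
the job is handed in; nothing more can be done
None
```

I took the pile apart from the top down and set each thing in its own tray in the order asked: eraser, tape roll, tin, compass case. The job was handed in about 36 s into the run; no verdict is reported.

**Placing:** All four lie inside their rims in the last top and scene pictures. By the wrist camera, the eraser, tape roll and tin sit within about 2 mm of their tray centres. In its last wrist view the case was partly hidden, so its figure comes from the top camera: about 3 mm off. The top camera gave up to about 5 mm for the tape roll and tin. I had no direct reading of how level things lie; they look flat.

**Clip and sharpener:** In the top view both show within about 3 pixels (roughly 7 mm) of where they were at the start. That is about the accuracy of the networks at that distance, and the pictures show no shift.

**Checks that disagreed:**
- In the final top view the eraser was partly hidden by the arm, and its detector marked the tin instead.
- In the final scene view the clip detector marked the eraser tray, and the sharpener was not reported.
- The scene camera's centres are off by up to about 19 mm, because its regions include the sides of things. I judged placement from the wrist and top views and the pictures.

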